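# Roll a light-channel cover flush into a shelf board

## Task

Take the hand roller out of its stand and roll it along the white cover strip on the shelf board from one end to the other, with firm and steady pressure (about 15 N, never above 25 N), so that every section is seated flush. Use only the roller on the strip and board, then put the roller back upright and fully down in its stand and let go, leaving the jam jar, the mug and everything else where they are.

Things in the scene. Friction and masses are not known exactly. Their poses are not given: they have to be found in the camera images.
- cradle: Fixed cradle: two low aluminium bearers with orange stops, with a brown wooden shelf board 80 mm wide (cradle x) and 250 mm long (cradle y), 20 mm thick. Origin on the worktop under the board's middle, z up. A groove along y in the middle of the board holds the white cover strip: eight separate rigid sections, 19 mm wide, 25 mm long, centres at y = -91, -65, -39, -13, 13, 39, 65, 91 mm.
- strip (a point): Nominal middle of the strip at the board's upper face, 50 mm above the cradle's origin; axes as the cradle's. The board lies on uneven cork shims: at this point its true face is up to 6 mm higher or lower, and it may slope by up to 0.035 rad along y. No reading shows this: it has to be felt. The board is firm and does not give way.
- stand: Fixed grey open-topped stand (66 x 64 x 50 mm, foot 86 x 84 mm, walls 4 mm; mouth 58 mm along its x, 56 mm along its y) in which the roller hangs by its steel plate. Origin on the worktop under its middle, z up. The parked roller has its origin 4 mm above this one and its axes along the stand's (half a turn round is as good).
- roller: Loose hand roller, about 0.36 kg, parked upright in the stand. Origin at the lowest point of its wheel, z up along the handle. Black rubber wheel, radius 20 mm, 36 mm wide, axle along the roller's x, so it rolls along the roller's y. Steel fork 49 mm along x, 20 mm along y; over it a steel plate 74 (x) x 64 (y) mm, 46 to 54 mm above the origin.
- handle (a point): Middle of the roller's upright red square handle, 26 x 26 mm, which stands on the steel plate from 54 to 114 mm above the roller's origin; this point is at 84 mm. Axes as the roller's. Fingertips may rest on the plate.
- wheel (a joint): Turning angle of the roller's wheel (rad), 0 at the start; turns freely when it rolls (20 mm of travel per rad), and either way counts.
- jam_jar: Bystander: red jam jar with green lid, 62 mm across, 86 mm tall, behind the cradle. Origin under its middle.
- mug: Bystander: pink and white mug, 90 mm across, 105 mm tall, at the front right. Origin under it.
- cover0 (a joint): How far the cover section at cradle y = -91 mm has been pressed in, m: at 0 it stands 5 mm proud of the board's face, at 0.005 it is flush. Each section starts at 0 to 0.0015, is held by its clips until pressed with about 9 N, and stays where it is left. The wheel is wider than the groove, so at flush it runs on the wood on both sides.
- cover1 (a joint): How far the cover section at cradle y = -65 mm has been pressed in, m: at 0 it stands 5 mm proud of the board's face, at 0.005 it is flush. 
- cover2 (a joint): How far the cover section at cradle y = -39 mm has been pressed in, m: at 0 it stands 5 mm proud of the board's face, at 0.005 it is flush. 
- cover3 (a joint): How far the cover section at cradle y = -13 mm has been pressed in, m: at 0 it stands 5 mm proud of the board's face, at 0.005 it is flush. 
- cover4 (a joint): How far the cover section at cradle y = 13 mm has been pressed in, m: at 0 it stands 5 mm proud of the board's face, at 0.005 it is flush. 
- cover5 (a joint): How far the cover section at cradle y = 39 mm has been pressed in, m: at 0 it stands 5 mm proud of the board's face, at 0.005 it is flush. 
- cover6 (a joint): How far the cover section at cradle y = 65 mm has been pressed in, m: at 0 it stands 5 mm proud of the board's face, at 0.005 it is flush. 
- cover7 (a joint): How far the cover section at cradle y = 91 mm has been pressed in, m: at 0 it stands 5 mm proud of the board's face, at 0.005 it is flush. 
Not all that is in view belongs to the job. There is more than one size of the roller; the job needs the largest.

How it is judged:
By the outcome, as a careful person would: the job done as asked, in the order asked, and still so for the second after the job is handed in, with the robot touching nothing.
It also fails if it takes over 67 s, if anything falls off the work surface, if the arm or the gripper's body presses on something with over 40 N, if the wrist force passes 120 N, or if a joint passes its speed limit or range.

## Robot

A 6-joint arm with a two-finger parallel gripper is mounted at the origin on a cart in front of the work surface, level with it; the furniture and walls round the work are solid. World frame = base frame: x ahead of the robot, y to its left, z up, the work surface at z = 0. Lengths are in m, angles in rad, forces in N, time in s.
With the tool pointing down it reaches from about 0.35 to 0.85 m from the base axis. Payload 8.1 kg.
Tool frame: the origin (TCP) lies at the very end of the fingers, on their centre line; the grasp point (between the pads) lies behind it (r.tcp_to_grasp is the z of the grasp point in the tool frame, in m); z points along the fingers, x is the direction in which the jaws open and shut, and the axes are right-handed (so a half turn about z gives the same grasp; the last joint's range is limited). The gripper opens to 93 mm and grips with 3 to 60 N. Pads are 15 mm wide; open, the fingers measure 128 mm over their backs; the gripper's body (75 mm by 188 mm) begins 65 mm behind the grasp point.
Start: joints at [1.129, 0.13, 1.488, -0, 1.523, -0.085], TCP at [0.21, 0.562, 0.219] pointing down, gripper open.
Joint ranges: [-2.96, 2.96], [-0.89, 2.26], [0.02, 2.5], [-1.34, 4.48], [0, 2.73], [-2.66, 2.66]. Speed limits (rad/s): [2.39, 2.39, 2.79, 3.14, 3.14, 3.14].

## Interface

Orientations are given as a rotation vector (axis times angle).
In Python, from rig import r, imaging, finder gives the robot as it stands.
- The arm moves only by the tool jog_arm, never from a script. Its argument "rows" is a list of rows, each a list of 2 entries, a list of its own where there are three numbers: the shift along the tool's x, y, z in mm, then the turn about the tool's z in degrees. A call has 1 to 12 rows; each row is the pose to reach, as a shift and turn from the pose commanded when the call began, along the tool's axes at that moment; what a row does not reach only later rows make up. A row lasts 1/8 s, in which the tool goes at most 62.5 mm and 10.7 degrees, less where a joint would pass 70% of its speed; a pose out of reach is approached as far as the arm can. A call with a gripper value outside its range is refused whole. "gripper" is the gripper's target within -1 to 1 (shut at 1, half-way at 0, fully open at -1), set as the call begins (left out, the last holds). The fingers move at their own pace and stop on an object; "squeeze" is the grip in N (left out, the last holds). Time passes only in rows, so rows that repeat a pose let the fingers close. It gives the time, the measured TCP pose, the force and the opening at its end, in the units of the state.
- r.observe(): the state, without advancing time (a new reading comes with each control period).
- imaging.snapshot(name): name is "scene" or "top" or "wrist"; returns (picture, depth): 400x640x3 uint8, red, green, blue; 400x640 float32, m along the optical axis (not along the pixel's ray), 0 where there is no reading.
- imaging.camera_info(name): a dict with "intrinsics" (3x3 intrinsics, pixels), "rvec" (rotation vector, rad) and "tvec" (3), from world to camera coordinates, as OpenCV has them; the wrist camera has in their place "hand_eye" (4x4, takes a point from camera to tool coordinates, whose origin is the TCP and whose axes are the tool frame's). Camera axes: x right, y down, z forward; pixel columns grow to the right and rows downward; lengths in m; the calibration is good to about 2 mm. A picture is of the moment at which its call begins: read the wrist's pose just before it. camera_info takes no time and is no camera call.
- r.job_done(): hands the job in, once; it reports no verdict.
Trained networks look in the newest picture that a camera, given by its name, has taken for a name from the list of things; names that differ only in an ending like _2 or _b are one class to them, and where a whole thing is asked for, a point or a joint stands for the part that bears it (a point fixed in the world has none). Each returns a list of dicts, best first, with "confidence" (0 to 1); they miss things now and then, are a little off and sometimes report something else, mostly with a low value. They report only what shows in the picture. A call takes as long as a camera call. They do not tell look-alikes from the thing itself.
- finder.cut_out(camera, label): "region" (400x640 bool, what is visible of it) and "bbox" ([centre column, centre row, width, height] in pixels, round what is visible of it).
- finder.tip_of(camera, label): "position" ([column, row] in pixels: a listed point, or the origin of a listed thing).
The state is a dict: "time": time; "joint_positions": joint angles; "qd": joint speeds; "tau": joint torques, N m; "tcp_pos": TCP position; "eef_rot": TCP orientation; "force": force on the tool from outside, world axes, zero at the start; "ft_torque": the same for the moment, N m; "finger_gap": opening from 0.0 (shut) to 1.0 (fully open).
Only numpy, scipy, OpenCV 4.12 (cv2) and the standard library are available. Lean on these libraries where they do the work, as an engineer would, in place of code of your own. Each camera call takes 0.05 s, during which the arm holds its last target. There are 200 camera calls.

## Working session

There is one attempt and no reset: what is moved stays moved. The work goes in short steps, Python scripts to look and compute and a tool call to move; the robot and the scene stay as the last step left them, time stands still between calls to the robot, and variables do not carry over. Pictures are saved under pics/ and viewed, about 8 in all and at most 12, crops included, and the job is handed in when it is done.

Besides the shell and the picture viewer there is one more tool, called after ">>>" by a JSON object that holds its "method" and its "body", one argument or row to a line. jog_arm: Moves the arm, as the interface text tells. Its arguments: {"type":"object","properties":{"rows":{"type":"array","items":{"type":"array"}},"gripper":{"type":"number"},"squeeze":{"type":"number"}},"required":["rows"]}

```bash
ls; mkdir -p pics; cat > h.py <<'E'
import numpy as np, cv2
from rig import r, imaging, finder
from scipy.spatial.transform import Rotation as R
def snap(n):
    s=r.observe(); p,d=imaging.snapshot(n); return p,d,s
def cam(n,s=None):
    c=imaging.camera_info(n); K=np.array(c["intrinsics"])
    if "hand_eye" in c:
        T=np.eye(4);T[:3,:3]=R.from_rotvec(s["eef_rot"]).as_matrix();T[:3,3]=s["tcp_pos"]
        return K,T@np.array(c["hand_eye"])
    W=np.eye(4);W[:3,:3]=R.from_rotvec(np.ravel(c["rvec"])).as_matrix();W[:3,3]=np.ravel(c["tvec"])
    return K,np.linalg.inv(W)
def cloud(d,K,T):
    v,u=np.mgrid[:d.shape[0],:d.shape[1]]
    P=np.stack([(u-K[0,2])/K[0,0]*d,(v-K[1,2])/K[1,1]*d,d],-1)@T[:3,:3].T+T[:3,3]
    P[d<=0]=np.nan; return P
def save(n,p): cv2.imwrite("pics/"+n+".png",p[...,::-1])
E
python3 - <<'E'
from h import *
for n in("scene","top"):
    p,d,s=snap(n);save(n,p);K,T=cam(n,s);P=cloud(d,K,T)
    np.savez(n,p=p,P=P)
    print(n,T[:3,3].round(3),K[0,0])
    for l in("cradle","stand","roller","jam_jar","mug"):
        for o in finder.cut_out(n,l)[:4]:
            m=o["region"]; q=P[m]; print(l,round(o["confidence"],2),np.round(o["bbox"]),np.nanmedian(q,0).round(3),np.nanmax(q[:,2]).round(3))
print(r.observe(),r.tcp_to_grasp)
E
```

```text
pics
scene [ 0.146 -0.658  1.011] 488.754065260325
cradle 0.63 [306. 211.  79.  83.] [ 0.59  -0.052  0.047] 0.057
stand 0.74 [240. 233.  36.  26.] [0.427 0.003 0.008] 0.055
stand 0.37 [314. 133.  24.  33.] [0.755 0.124 0.062] 0.091
roller 0.95 [289. 265.  16.  22.] [ 0.454 -0.155  0.039] 0.083
roller 0.84 [239. 213.  32.  37.] [0.436 0.023 0.059] 0.122
roller 0.78 [353. 190.  24.  25.] [ 0.71  -0.089  0.039] 0.086
jam_jar 0.6 [312. 133.  22.  37.] [0.755 0.123 0.065] 0.091
mug 0.56 [321. 309.  52.  54.] [ 0.432 -0.284  0.062] 0.108
top [ 0.486 -0.094  1.006] 426.0524774271528
stand 0.57 [287. 262.  23.  41.] [0.44  0.001 0.003] 0.057
roller 0.69 [327. 139.  30.  26.] [ 0.709 -0.084  0.038] 0.084
roller 0.64 [356. 251.  28.  31.] [ 0.455 -0.148  0.038] 0.084
roller 0.58 [273. 260.  40.  39.] [0.439 0.029 0.058] 0.121
jam_jar 0.75 [230. 116.  34.  32.] [0.756 0.133 0.083] 0.09
jam_jar 0.31 [276. 259.  33.  38.] [0.439 0.028 0.058] 0.121
jam_jar 0.28 [321. 189.  10.   5.] [ 0.595 -0.076  0.051] 0.056
{'time': 0.6, 'joint_positions': array([ 1.12860101e+00,  1.30375925e-01,  1.48820454e+00, -2.99439757e-05,
        1.52299847e+00, -8.53878573e-02]), 'qd': array([-0.00090215, -0.00036685, -0.00080565,  0.00047715,  0.00026289,
       -0.00178383]), 'tau': array([-1.67947637e-04, -5.59415495e+01, -4.91786921e+01,  7.66747654e-02,
        2.33334600e-02,  1.15882949e-05]), 'tcp_pos': array([0.20955539, 0.56222022, 0.21864711]), 'eef_rot': array([2.58038075e+00, 1.79195970e+00, 4.20900989e-05]), 'force': array([-0.04527387,  0.18865508,  0.3873327 ]), 'ft_torque': array([-0.06017737,  0.03191097, -0.02084402]), 'finger_gap': 1.001142701498465} -0.0188
```

```bash
python3 - <<'E'
from h import *
a=np.load("scene.npz");b=np.load("top.npz")
p=b["p"][90:330,190:450]
cv2.imwrite("pics/t1.png",cv2.resize(p,(780,720)[:2] if 0 else (650,600),interpolation=cv2.INTER_CUBIC)[...,::-1])
# crop origin (190,90), scale 2.5
P=b["P"]
def rect(m,name):
    q=P[m]; q=q[np.isfinite(q[:,0])]
    rr=cv2.minAreaRect((q[:,:2]*1000).astype(np.float32)); print(name,len(q),np.round(rr[0],1),np.round(rr[1],1),round(rr[2],1),"z",np.median(q[:,2]).round(4))
def win(x0,x1,y0,y1,z0,z1): return (P[...,0]>x0)&(P[...,0]<x1)&(P[...,1]>y0)&(P[...,1]<y1)&(P[...,2]>z0)&(P[...,2]<z1)
rect(win(.38,.5,-.06,.1,.05,.066),"plate")
rect(win(.38,.5,-.06,.1,.11,.13),"handle top")
rect(win(.38,.5,-.06,.1,.03,.066),"stand+plate")
rect(win(.5,.68,-.2,.1,.04,.066),"board")
rect(win(.5,.68,-.2,.1,.01,.038),"low")
m=win(.5,.68,-.2,.1,.04,.066)
q=P[m]; print(np.nanpercentile(q[:,2],[5,50,95]))
E
```

```text
plate 752 [436.9  32.9] [64.  74.2] 71.3 z 0.0569
handle top 180 [437.4  32.9] [27.  27.4] 72.4 z 0.1167
stand+plate 773 [436.9  32.9] [64.1 74.2] 71.4 z 0.0569
board 3811 [596.3 -36.2] [250.1  80.3] 86.4 z 0.047
low 346 [596.2 -36.6] [248.4 110. ] 86.5 z 0.0282
[0.04376901 0.04704955 0.05206639]
```

View pics/scene.png

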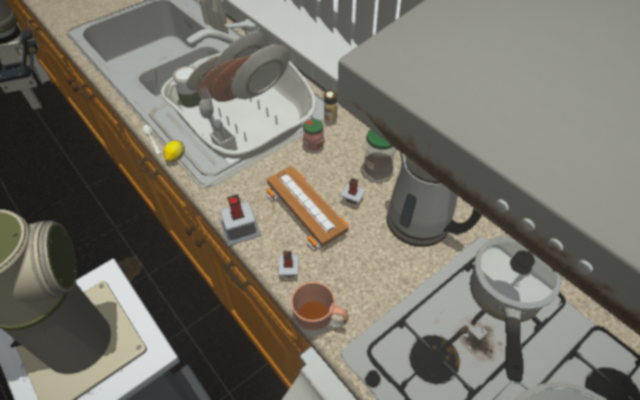

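View pics/t1.png

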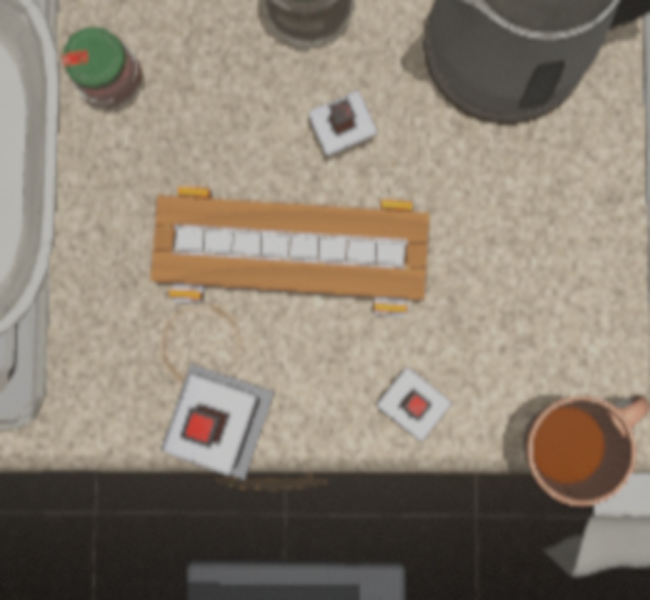

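The top view shows the large roller in its stand at crop (207,425), with two smaller look-alikes at (342,122) and (415,405). The board is at (290,248), with the jar and kettle behind it and the mug at front right. Next I check obstacles, the strip line and the first move.

```bash
cat >> h.py <<'E'
def row(x,y,z,yaw,s=None):
    s=s or r.observe(); M=R.from_rotvec(s["eef_rot"]).as_matrix()
    d=M.T@(np.array([x,y,z])-s["tcp_pos"])*1000
    cy=np.degrees(np.arctan2(M[1,0],M[0,0])); t=-((yaw-cy+180)%360-180)
    print("shift",d.round(1),"turn",round(t,2),"yaw now",cy.round(2),"tilt",np.round(M[:,2],4))
E
python3 - <<'E'
from h import *
row(.437,.033,.16,71.5)
for n in("scene","top"):
    z=np.load(n+".npz");P=z["P"];c=z["p"].astype(int)
    w=(c.min(-1)>170)&(P[...,2]>.04)&(P[...,2]<.07)&(abs(P[...,0]-.596)<.03)&(abs(P[...,1]+.036)<.12)
    q=P[w]; rr=cv2.minAreaRect((q[:,:2]*1000).astype(np.float32)); print(n,"strip",len(q),rr)
    H=P[...,2]
    for x0 in np.arange(.1,.95,.1):
        print(round(x0,1),[ (round(float(np.nanmax(H[k])),2) if (k:=(abs(P[...,0]-x0)<.05)&(abs(P[...,1]-y0)<.05)).any() else None) for y0 in np.arange(-.5,.75,.1)])
E
```

```text
shift [-416.4  398.    58.7] turn -1.94 yaw now 69.56 tilt [ 0. -0. -1.]
scene strip 540 ((600.8107299804688, -36.822845458984375), (205.20774841308594, 26.15467071533203), 85.85551452636719)
0.1 [None, None, None, 0.01, 0.38, 0.4, 0.02, 0.0, -0.88, None, 0.33, None, None]
0.2 [None, None, None, -0.0, 0.0, 0.0, 0.0, -0.0, -0.86, -0.86, 0.48, 0.4, -0.86]
0.3 [None, -0.06, -0.06, None, -0.87, -0.87, -0.87, -0.87, -0.86, -0.86, 0.46, 0.46, -0.87]
0.4 [0.03, 0.04, 0.11, 0.11, 0.08, 0.12, 0.06, 0.01, 0.06, 0.06, 0.01, 0.01, 0.01]
0.5 [0.75, 0.75, 0.74, 0.08, 0.08, 0.12, 0.06, 0.1, 0.23, 0.18, 0.12, 0.09, 0.01]
0.6 [0.79, 0.77, 0.01, 0.05, 0.06, 0.06, 0.05, 0.09, 0.28, 0.24, 0.13, 0.13, None]
0.7 [0.15, 0.14, 0.23, 0.23, 0.09, 0.03, 0.09, 0.28, 0.3, 0.27, 0.12, 0.18, None]
0.8 [0.18, 0.17, 0.23, 0.23, 0.14, 0.14, 0.09, 0.1, 0.29, 0.27, None, 0.16, 0.01]
0.9 [None, 0.01, 0.01, 0.08, 0.11, 0.0, 0.01, 0.17, 0.17, 0.17, 0.17, 0.17, 0.17]
top strip 722 ((597.7439575195312, -36.21752166748047), (202.8907470703125, 21.192392349243164), 86.3248291015625)
0.1 [-0.87, -0.87, -0.87, 0.0, 0.0, 0.0, 0.0, 0.0, -0.87, -0.87, -0.87, -0.87, -0.87]
0.2 [-0.87, -0.87, -0.87, -0.77, -0.77, -0.02, -0.77, -0.78, -0.87, -0.87, -0.87, -0.86, -0.87]
0.3 [-0.05, -0.05, -0.06, -0.87, -0.87, -0.87, -0.87, -0.87, -0.87, -0.87, -0.87, -0.87, -0.87]
0.4 [0.04, 0.04, 0.11, 0.11, 0.08, 0.12, 0.06, 0.01, 0.05, 0.06, 0.01, 0.01, 0.01]
0.5 [0.04, 0.04, 0.7, 0.08, 0.08, 0.12, 0.06, 0.1, 0.23, 0.19, 0.11, 0.09, 0.01]
0.6 [0.04, 0.04, 0.7, 0.05, 0.06, 0.05, 0.05, 0.09, 0.28, 0.24, 0.13, 0.13, -0.09]
0.7 [0.16, 0.14, 0.7, 0.23, 0.08, 0.03, 0.09, 0.26, 0.3, 0.28, 0.12, 0.17, -0.09]
0.8 [0.18, 0.22, 0.24, 0.24, 0.14, 0.14, 0.09, 0.11, 0.28, 0.27, 0.12, 0.16, 0.01]
0.9 [0.18, 0.22, 0.23, 0.23, 0.17, 0.17, 0.17, 0.17, 0.17, 0.17, 0.17, 0.17, 0.01]
```

>>> {"method": "jog_arm", "body": {
  "rows": [
    [[-417, 398, 55], -2],
    [[-417, 398, 55], -2],
    [[-417, 398, 55], -2],
    [[-417, 398, 55], -2],
    [[-417, 398, 55], -2],
    [[-417, 398, 55], -2],
    [[-417, 398, 55], -2],
    [[-417, 398, 55], -2],
    [[-417, 398, 55], -2],
    [[-417, 398, 55], -2],
    [[-417, 398, 55], -2],
    [[-417, 398, 55], -2]
  ],
  "gripper": -1
}}

```text
time: 2.1
tcp_pos: [0.4365, 0.0338, 0.1638]
eef_rot: [-2.547, -1.838, -0.0]
force: [-0.6, -0.4, 0.3]
finger_gap: 1.001
```

```bash
python3 - <<'E'
from h import *
p,d,s=snap("wrist");save("w1",p);K,T=cam("wrist",s);P=cloud(d,K,T)
print(s["tcp_pos"],s["force"],s["time"])
def rect(a,b,name):
    m=(P[...,2]>a)&(P[...,2]<b)&(np.hypot(P[...,0]-.437,P[...,1]-.033)<.055)
    q=P[m]
    if len(q)<10: print(name,len(q));return
    rr=cv2.minAreaRect((q[:,:2]*1000).astype(np.float32)); print(name,len(q),rr,np.median(q[:,2]))
rect(.052,.066,"plate");rect(.11,.13,"handle")
row(.437,.033,.062,71.5,s)
E
```

```text
[0.43650794 0.03379269 0.16375637] [-0.6061971  -0.37153238  0.27702879] 2.1
plate 4414 ((438.8023986816406, 33.71909713745117), (64.17572784423828, 73.56511688232422), 71.47177124023438) 0.058341778534327454
handle 1655 ((439.14154052734375, 33.554969787597656), (27.656490325927734, 27.909204483032227), 71.64837646484375) 0.1183043838378772
shift [ -0.6   0.7 101.8] turn 0.12 yaw now 71.62 tilt [-1.e-04  6.e-04 -1.e+00]
```

>>> {"method": "jog_arm", "body": {
  "rows": [
    [[0, 1.5, 50], 0],
    [[0, 1.5, 90], 0],
    [[0, 1.5, 102], 0],
    [[0, 1.5, 102], 0],
    [[0, 1.5, 102], 0]
  ]
}}

```text
time: 2.78
tcp_pos: [0.4397, 0.0323, 0.0636]
eef_rot: [2.547, 1.837, 0.004]
force: [-0.1, -0.0, 0.1]
finger_gap: 1.0
```

>>> {"method": "jog_arm", "body": {
  "rows": [
    [[0, 0, 0], 0],
    [[0, 0, 0], 0],
    [[0, 0, 0], 0],
    [[0, 0, 0], 0],
    [[0, 0, 0], 0],
    [[0, 0, 0], 0],
    [[0, 0, 0], 0],
    [[0, 0, 0], 0]
  ],
  "gripper": 1,
  "squeeze": 55
}}

```text
time: 3.78
tcp_pos: [0.4383, 0.0321, 0.0616]
eef_rot: [-2.549, -1.837, -0.0]
force: [-0.0, 0.9, -0.2]
finger_gap: 0.279
```

>>> {"method": "jog_arm", "body": {
  "rows": [
    [[0, 0, -8], 0],
    [[0, 0, -25], 0],
    [[0, 0, -50], 0],
    [[0, 0, -80], 0],
    [[0, 0, -95], 0],
    [[0, 0, -95], 0],
    [[0, 0, -95], 0]
  ]
}}

```text
time: 4.65
tcp_pos: [0.4376, 0.032, 0.1556]
eef_rot: [-2.548, -1.836, 0.002]
force: [-0.3, -0.4, -3.1]
finger_gap: 0.278
```

```bash
python3 - <<'E'
from h import *
s=r.observe();print(s["tcp_pos"],s["force"],s["ft_torque"],s["finger_gap"],s["time"])
c=np.array([.597,-.0365]);a=np.radians(86.4);u=np.array([np.cos(a),np.sin(a)])
for t in(-.114,.114):
    q=c+t*u;print(t,q);row(q[0],q[1],.125,86.4,s)
p,d,_=snap("scene");save("s2",p[120:360,150:470])
E
```

```text
[0.43757583 0.03201222 0.15556762] [-0.28170378 -0.35568244 -3.13449707] [-0.08286479 -0.00620965 -0.04012467] 0.2776445929356421 4.65
-0.114 [ 0.58984188 -0.15027505]
shift [-124.7  202.2   30.3] turn -14.84 yaw now 71.56 tilt [-0.0016  0.     -1.    ]
0.114 [0.60415812 0.07727505]
shift [ 95.7 143.8  30.3] turn -14.84 yaw now 71.56 tilt [-0.0016  0.     -1.    ]
```

View pics/s2.png

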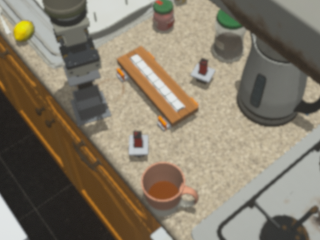

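>>> {"method": "jog_arm", "body": {
  "rows": [
    [[30, 45, 0], -5],
    [[60, 90, 0], -10],
    [[95.5, 144, 0], -15],
    [[95.5, 144, 0], -15],
    [[95.5, 144, 15], -15],
    [[95.5, 144, 32], -15],
    [[95.5, 144, 32], -15],
    [[95.5, 144, 32], -15]
  ]
}}

```text
time: 5.7
tcp_pos: [0.6047, 0.0769, 0.1253]
eef_rot: [2.287, 2.153, 0.001]
force: [0.1, 0.4, -3.4]
finger_gap: 0.281
```

```bash
python3 - <<'E'
from h import *
s=r.observe();print(s["tcp_pos"],s["force"],s["time"])
row(.60416,.07728,.1076,86.4,s)
for n in("top",):
    p,d,_=snap(n);save("t2",cv2.resize(p[130:310,220:420],(600,540),interpolation=cv2.INTER_CUBIC))
    K,T=cam(n);P=cloud(d,K,T)
    m=(abs(P[...,0]-.597)<.06)&(abs(P[...,1]+.06)<.12)&(P[...,2]>.04)&(P[...,2]<.049);q=P[m];u=q[:,1]+.0365
    print(np.polyfit(u,q[:,2],1))
E
```

```text
[0.60474565 0.07688022 0.12530847] [ 0.11966191  0.38641564 -3.40386674] 5.7
shift [ 0.4 -0.6 17.7] turn 0.14 yaw now 86.54 tilt [ 8.e-04  1.e-04 -1.e+00]
[0.00418744 0.0462533 ]
```

View pics/t2.png

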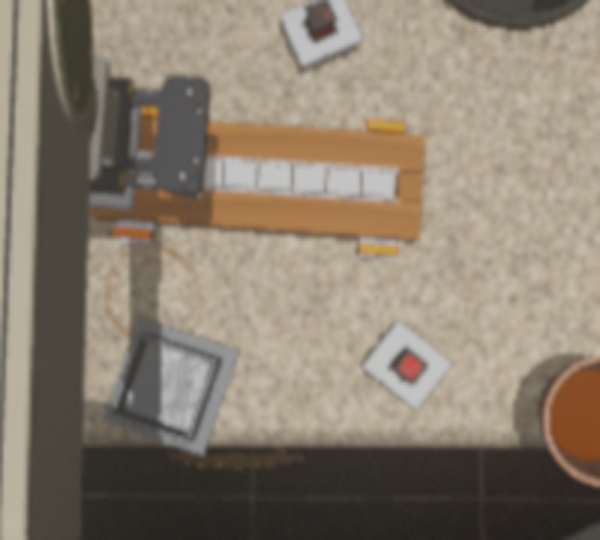

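The picture shows the empty stand at (172,390). The gripper is over the left end of the board at (185,135). Now feeling for the wood beyond the strip's end.

>>> {"method": "jog_arm", "body": {
  "rows": [
    [[0, 0, 6], 0],
    [[0, 0, 11], 0],
    [[0, 0, 11], 0],
    [[0, 0, 11], 0]
  ]
}}

```text
time: 6.25
tcp_pos: [0.6051, 0.077, 0.1136]
eef_rot: [-2.287, -2.154, 0.0]
force: [-0.5, -0.5, -3.0]
finger_gap: 0.284
```

>>> {"method": "jog_arm", "body": {
  "rows": [
    [[0, 0, 1], 0],
    [[0, 0, 2], 0],
    [[0, 0, 2], 0],
    [[0, 0, 2], 0]
  ]
}}

```text
time: 6.75
tcp_pos: [0.6051, 0.0771, 0.1116]
eef_rot: [2.287, 2.154, 0.0]
force: [0.0, 0.8, -3.4]
finger_gap: 0.278
```

>>> {"method": "jog_arm", "body": {
  "rows": [
    [[0, 0, 1], 0],
    [[0, 0, 2], 0],
    [[0, 0, 2], 0],
    [[0, 0, 2], 0]
  ]
}}

```text
time: 7.25
tcp_pos: [0.6051, 0.0771, 0.1096]
eef_rot: [-2.287, -2.154, 0.0]
force: [-0.7, 0.6, -3.8]
finger_gap: 0.276
```

>>> {"method": "jog_arm", "body": {
  "rows": [
    [[0, 0, 0.7], 0],
    [[0, 0, 1.4], 0],
    [[0, 0, 1.4], 0]
  ]
}}

```text
time: 7.62
tcp_pos: [0.605, 0.077, 0.1082]
eef_rot: [-2.287, -2.154, 0.0]
force: [-0.4, -0.4, -3.5]
finger_gap: 0.277
```

>>> {"method": "jog_arm", "body": {
  "rows": [
    [[0, 0, 0.5], 0],
    [[0, 0, 1], 0],
    [[0, 0, 1], 0]
  ]
}}

```text
time: 8.0
tcp_pos: [0.6051, 0.0771, 0.1073]
eef_rot: [-2.287, -2.154, -0.0]
force: [0.6, 0.5, -2.4]
finger_gap: 0.277
```

>>> {"method": "jog_arm", "body": {
  "rows": [
    [[0, 0, 0.5], 0],
    [[0, 0, 0.5], 0],
    [[0, 0, 0.5], 0]
  ]
}}

```text
time: 8.38
tcp_pos: [0.6052, 0.0772, 0.107]
eef_rot: [2.287, 2.154, 0.001]
force: [0.0, 1.6, -0.1]
finger_gap: 0.277
```

>>> {"method": "jog_arm", "body": {
  "rows": [
    [[0, 0, 0.5], 0],
    [[0, 0, 1], 0],
    [[0, 0, 1], 0]
  ]
}}

```text
time: 8.75
tcp_pos: [0.6054, 0.0776, 0.1063]
eef_rot: [-2.287, -2.154, -0.002]
force: [-1.8, 5.1, 4.6]
finger_gap: 0.274
```

>>> {"method": "jog_arm", "body": {
  "rows": [
    [[0, 0, 0.5], 0],
    [[0, 0, 1], 0],
    [[0, 0, 1], 0]
  ]
}}

```text
time: 9.12
tcp_pos: [0.6054, 0.0778, 0.1055]
eef_rot: [-2.287, -2.154, -0.002]
force: [-2.0, 5.9, 5.8]
finger_gap: 0.278
```

>>> {"method": "jog_arm", "body": {
  "rows": [
    [[0, 0, 0.5], 0],
    [[0, 0, 1], 0],
    [[0, 0, 1], 0]
  ]
}}

```text
time: 9.5
tcp_pos: [0.6056, 0.0779, 0.1053]
eef_rot: [2.287, 2.154, 0.003]
force: [-4.2, 5.6, 9.2]
finger_gap: 0.275
```

>>> {"method": "jog_arm", "body": {
  "rows": [
    [[0, 0, 0.6], 0],
    [[0, 0, 0.6], 0],
    [[0, 0, 0.6], 0]
  ]
}}

```text
time: 9.88
tcp_pos: [0.6057, 0.0779, 0.1052]
eef_rot: [2.287, 2.154, 0.003]
force: [-5.0, 6.0, 12.9]
finger_gap: 0.274
```

```bash
python3 - <<'E'
from h import *
s=r.observe();print(s["tcp_pos"],s["force"],s["ft_torque"],s["time"])
row(.60416,.07728,s["tcp_pos"][2],86.4,s)
E
```

```text
[0.60571349 0.07792643 0.10519293] [-4.98915153  6.03031115 12.88446704] [ 1.38541775  1.24209254 -0.07809387] 9.875
shift [-0.7 -1.5 -0. ] turn 0.18 yaw now 86.58 tilt [ 0.0017  0.0013 -1.    ]
```

>>> {"method": "jog_arm", "body": {
  "rows": [
    [[-4, -0.3, 0], 0],
    [[-8, -0.5, 0], 0],
    [[-12, -0.8, 0], 0]
  ]
}}

```text
time: 10.25
tcp_pos: [0.6046, 0.0646, 0.1051]
eef_rot: [2.285, 2.152, 0.002]
force: [-3.1, 0.6, 11.6]
finger_gap: 0.276
```

>>> {"method": "jog_arm", "body": {
  "rows": [
    [[-4, -0.2, 0], 0],
    [[-8, -0.4, 0.1], 0],
    [[-12, -0.5, 0.1], 0]
  ]
}}

```text
time: 10.62
tcp_pos: [0.6037, 0.0524, 0.1052]
eef_rot: [2.285, 2.152, 0.003]
force: [-1.7, 3.4, 11.5]
finger_gap: 0.277
```

>>> {"method": "jog_arm", "body": {
  "rows": [
    [[-4, 0, 0], 0],
    [[-8, 0, 0], 0],
    [[-12, 0, 0], 0],
    [[-16, 0, 0], 0],
    [[-20, 0, 0], 0]
  ]
}}

```text
time: 11.25
tcp_pos: [0.6026, 0.0323, 0.1052]
eef_rot: [2.285, 2.151, 0.003]
force: [-1.4, 0.8, 9.8]
finger_gap: 0.278
```

>>> {"method": "jog_arm", "body": {
  "rows": [
    [[-4, -0.2, 0.3], 0],
    [[-8, -0.3, 0.4], 0],
    [[-12, -0.4, 0.5], 0],
    [[-16, -0.5, 0.6], 0]
  ]
}}

```text
time: 11.75
tcp_pos: [0.6016, 0.017, 0.1051]
eef_rot: [2.284, 2.152, 0.005]
force: [-1.6, 1.3, 12.3]
finger_gap: 0.275
```

>>> {"method": "jog_arm", "body": {
  "rows": [
    [[-4, -0.2, 0], 0],
    [[-8, -0.3, 0.1], 0],
    [[-12, -0.4, 0.2], 0],
    [[-16, -0.5, 0.2], 0],
    [[-20, -0.6, 0.3], 0]
  ]
}}

```text
time: 12.38
tcp_pos: [0.6003, -0.0022, 0.1051]
eef_rot: [2.285, 2.152, 0.007]
force: [0.8, 5.3, 13.2]
finger_gap: 0.279
```

>>> {"method": "jog_arm", "body": {
  "rows": [
    [[-4, 0, 0], 0],
    [[-8, 0, 0], 0],
    [[-12, 0, 0], 0],
    [[-16, 0, 0], 0],
    [[-20, 0, 0], 0]
  ]
}}

```text
time: 13.0
tcp_pos: [0.5989, -0.0238, 0.105]
eef_rot: [2.284, 2.15, 0.004]
force: [-0.1, 1.2, 11.4]
finger_gap: 0.274
```

>>> {"method": "jog_arm", "body": {
  "rows": [
    [[-4, 0, 0.2], 0],
    [[-8, -0.1, 0.2], 0],
    [[-12, -0.2, 0.3], 0],
    [[-16, -0.2, 0.3], 0],
    [[-20, -0.3, 0.4], 0]
  ]
}}

```text
time: 13.62
tcp_pos: [0.5977, -0.0438, 0.1048]
eef_rot: [2.283, 2.15, 0.005]
force: [0.6, 0.6, 12.9]
finger_gap: 0.276
```

>>> {"method": "jog_arm", "body": {
  "rows": [
    [[-4, 0, 0], 0],
    [[-8, -0.1, 0.1], 0],
    [[-12, -0.2, 0.1], 0],
    [[-16, -0.2, 0.2], 0],
    [[-20, -0.3, 0.2], 0]
  ]
}}

```text
time: 14.25
tcp_pos: [0.5964, -0.0635, 0.1048]
eef_rot: [2.283, 2.15, 0.005]
force: [1.9, 0.7, 11.9]
finger_gap: 0.275
```

>>> {"method": "jog_arm", "body": {
  "rows": [
    [[-4, 0, 0.1], 0],
    [[-8, 0, 0.2], 0],
    [[-12, 0, 0.2], 0],
    [[-16, 0, 0.3], 0],
    [[-20, 0, 0.3], 0]
  ]
}}

```text
time: 14.88
tcp_pos: [0.5953, -0.0827, 0.1046]
eef_rot: [2.283, 2.151, 0.007]
force: [1.6, 4.8, 13.3]
finger_gap: 0.279
```

>>> {"method": "jog_arm", "body": {
  "rows": [
    [[-4, 0, 0.1], 0],
    [[-8, 0, 0.1], 0],
    [[-12, 0, 0.2], 0],
    [[-16, 0, 0.2], 0],
    [[-20, 0, 0.3], 0]
  ]
}}

```text
time: 15.5
tcp_pos: [0.594, -0.1036, 0.1044]
eef_rot: [2.283, 2.149, 0.005]
force: [1.0, 5.8, 14.0]
finger_gap: 0.278
```

>>> {"method": "jog_arm", "body": {
  "rows": [
    [[-4, 0, 0], 0],
    [[-8, 0, 0], 0],
    [[-12, 0, 0.1], 0],
    [[-16, 0, 0.1], 0],
    [[-20, 0, 0.2], 0]
  ]
}}

```text
time: 16.12
tcp_pos: [0.5928, -0.1241, 0.1042]
eef_rot: [2.283, 2.149, 0.004]
force: [1.8, -0.2, 13.3]
finger_gap: 0.278
```

>>> {"method": "jog_arm", "body": {
  "rows": [
    [[-4, 0, 0], 0],
    [[-8, 0, 0.1], 0],
    [[-12, 0, 0.1], 0],
    [[-16, 0, 0.2], 0],
    [[-20, 0, 0.2], 0],
    [[-24, 0, 0.2], 0]
  ]
}}

```text
time: 16.88
tcp_pos: [0.5913, -0.1481, 0.104]
eef_rot: [2.282, 2.149, 0.004]
force: [1.6, -0.1, 13.5]
finger_gap: 0.28
```

>>> {"method": "jog_arm", "body": {
  "rows": [
    [[0, 0, -10], 0],
    [[0, 0, -30], 0],
    [[0, 0, -52], 0],
    [[0, 60, -52], 0],
    [[0, 60, -52], 0],
    [[0, 60, -52], 0]
  ]
}}

```text
time: 17.62
tcp_pos: [0.648, -0.1498, 0.152]
eef_rot: [-2.286, -2.153, 0.002]
force: [-0.3, -0.8, -2.9]
finger_gap: 0.275
```

```bash
python3 - <<'E'
from h import *
p,d,s=snap("scene");save("s3",cv2.resize(p[150:270,240:380],(700,600),interpolation=cv2.INTER_CUBIC))
K,T=cam("scene",s)
s=r.observe();print(s["tcp_pos"],s["force"],s["ft_torque"],s["time"],s["finger_gap"])
b=[np.load("top.npz"),]; 
p,d,_=snap("top");K,T=cam("top");P1=cloud(d,K,T);P0=b[0]["P"]
save("t3",cv2.resize(p[150:230,240:380],(770,440),interpolation=cv2.INTER_CUBIC))
c=np.array([.597,-.0365]);a=np.radians(86.4);u=np.array([np.cos(a),np.sin(a)]);v=np.array([u[1],-u[0]])
for P in(P0,P1):
    q=P[...,:2]-c;t=q@u*1000;w=q@v*1000
    print([(round(float(np.nanmedian(P[...,2][(abs(t-y)<9)&(abs(w)<6)])*1000),1),round(float(np.nanmedian(P[...,2][(abs(t-y)<9)&(abs(abs(w)-23)<8)])*1000),1)) for y in(-91,-65,-39,-13,13,39,65,91)])
row(.4383,.0321,.156,71.56,s)
E
```

```text
[ 0.64792466 -0.14994907  0.15277812] [ 0.08473115  0.55616022 -2.59152214] [0.01275852 0.01107865 0.06049553] 17.675 0.2790945207728262
[(49.9, 46.2), (50.9, 46.3), (51.1, 46.2), (50.4, 46.4), (51.4, 46.4), (51.8, 46.7), (50.4, 46.8), (51.1, 47.0)]
[(45.2, 458.0), (45.9, 537.2), (587.6, 585.0), (46.5, 46.9), (nan, nan), (nan, 46.0), (46.6, 46.9), (46.6, 47.2)]
shift [ 169.1 -220.2   -3.1] turn 15.0 yaw now 86.56 tilt [-7.e-04 -1.e-04 -1.e+00]
  return np.nanmean(a, axis, out=out, keepdims=keepdims)
```

View pics/t3.png

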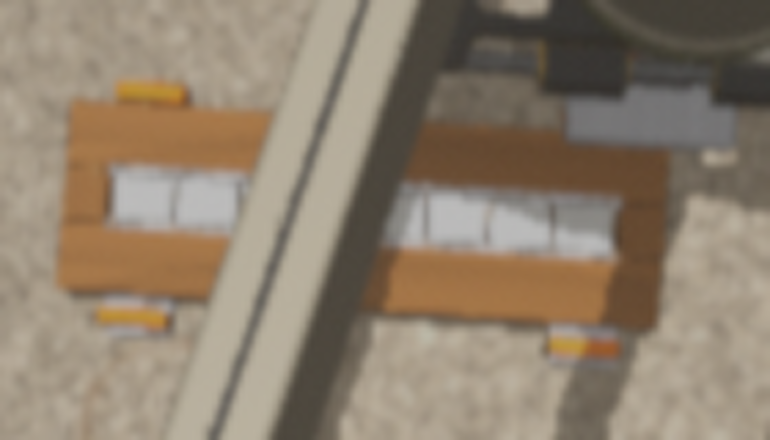

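Visible sections at both ends are level with the wood. Moving over the stand, then I check the middle sections before lowering.

>>> {"method": "jog_arm", "body": {
  "rows": [
    [[40, -50, -4], 4],
    [[85, -110, -4], 8],
    [[130, -170, -4], 12],
    [[169, -220, -4], 15],
    [[169, -220, -4], 15],
    [[169, -220, -4], 15],
    [[169, -220, -4], 15]
  ]
}}

```text
time: 18.6
tcp_pos: [0.4396, 0.0315, 0.1575]
eef_rot: [2.547, 1.836, 0.003]
force: [-0.1, -0.3, -3.4]
finger_gap: 0.277
```

```bash
python3 - <<'E'
from h import *
s=r.observe();print(s["tcp_pos"],s["force"],s["time"],s["finger_gap"])
p,d,_=snap("top");K,T=cam("top");P=cloud(d,K,T)
p2,d2,_=snap("scene");K2,T2=cam("scene");Q=cloud(d2,K2,T2)
c=np.array([.597,-.0365]);a=np.radians(86.4);u=np.array([np.cos(a),np.sin(a)]);v=np.array([u[1],-u[0]])
for X in(P,Q):
    q=X[...,:2]-c;t=q@u*1000;w=q@v*1000;o=[]
    for y in(-91,-65,-39,-13,13,39,65,91):
        for k in(abs(w)<6,abs(abs(w)-23)<8):
            z=X[...,2][(abs(t-y)<9)&k&(X[...,2]<.07)&(X[...,2]>.03)]
            o.append((len(z),round(float(np.median(z))*1000,1)) if len(z) else None)
    print(o)
row(.4383,.0321,s["tcp_pos"][2],71.56,s)
# stand mouth & roller in scene view
save("s4",cv2.resize(p2[170:270,190:310],(720,600),interpolation=cv2.INTER_CUBIC))
E
```

```text
[0.43962981 0.03147284 0.1575371 ] [-0.1348938  -0.27644421 -3.38257194] 18.6 0.27719087728955505
[(42, 46.4), (112, 46.3), (40, 45.9), (110, 46.0), (41, 46.5), (113, 46.5), (44, 46.6), (110, 46.2), (39, 46.8), (111, 46.6), (40, 46.1), (112, 46.8), (41, 47.1), (110, 46.8), (44, 47.1), (106, 47.3)]
[(28, 47.0), (73, 46.7), (29, 46.6), (75, 47.2), (28, 46.8), (70, 47.0), (27, 47.2), (74, 47.1), (24, 47.6), (73, 47.1), (26, 47.4), (66, 47.3), (24, 47.7), (66, 47.0), (24, 48.0), (63, 47.5)]
shift [ 0.2 -1.5 -0. ] turn 0.0 yaw now 71.56 tilt [ 2.6e-03 -5.0e-04 -1.0e+00]
```

View pics/s4.png

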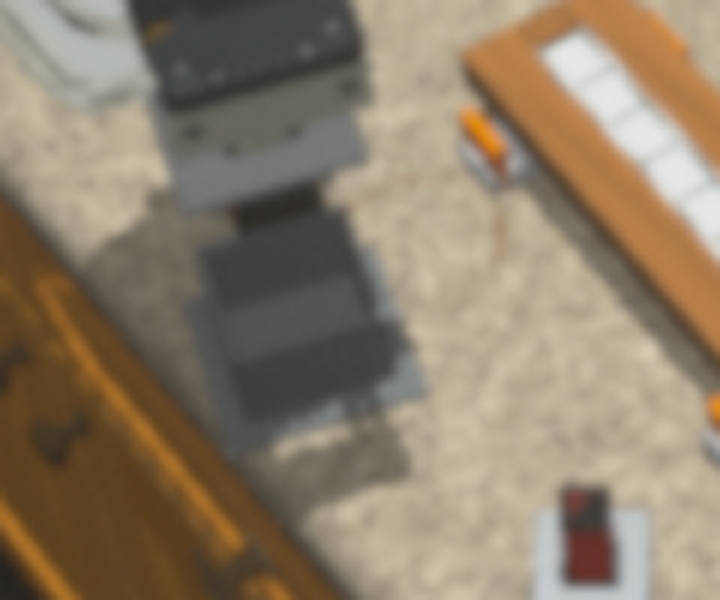

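All eight sections now read level with the wood in both cameras. The roller hangs level above the stand mouth (plate at (270,165), mouth at (300,340)). Lowering.

>>> {"method": "jog_arm", "body": {
  "rows": [
    [[0, -1, 15], 0],
    [[0, -1, 30], 0],
    [[0, -1, 42], 0],
    [[0, -1, 42], 0],
    [[0, -1, 42], 0]
  ]
}}

```text
time: 19.32
tcp_pos: [0.4383, 0.0323, 0.1146]
eef_rot: [2.549, 1.837, 0.0]
force: [0.6, -0.6, -2.8]
finger_gap: 0.274
```

>>> {"method": "jog_arm", "body": {
  "rows": [
    [[0, 0, 12], 0],
    [[0, 0, 24], 0],
    [[0, 0, 36], 0],
    [[0, 0, 46], 0],
    [[0, 0, 46], 0],
    [[0, 0, 46], 0]
  ]
}}

```text
time: 20.08
tcp_pos: [0.4383, 0.0322, 0.0688]
eef_rot: [2.549, 1.837, 0.0]
force: [-0.0, -0.2, -2.8]
finger_gap: 0.281
```

No contact on the way in. 7 mm remain to the parked height.

>>> {"method": "jog_arm", "body": {
  "rows": [
    [[0, 0, 3], 0],
    [[0, 0, 5.5], 0],
    [[0, 0, 5.5], 0],
    [[0, 0, 5.5], 0]
  ]
}}

```text
time: 20.58
tcp_pos: [0.4382, 0.0323, 0.0631]
eef_rot: [2.549, 1.837, 0.0]
force: [0.2, -0.5, -2.9]
finger_gap: 0.275
```

>>> {"method": "jog_arm", "body": {
  "rows": [
    [[0, 0, 0.8], 0],
    [[0, 0, 1.6], 0],
    [[0, 0, 1.6], 0],
    [[0, 0, 1.6], 0]
  ]
}}

```text
time: 21.08
tcp_pos: [0.4382, 0.0322, 0.0616]
eef_rot: [2.549, 1.837, 0.0]
force: [-0.5, -0.2, -1.0]
finger_gap: 0.277
```

>>> {"method": "jog_arm", "body": {
  "rows": [
    [[0, 0, 0.4], 0],
    [[0, 0, 0.4], 0],
    [[0, 0, 0.4], 0]
  ]
}}

```text
time: 21.45
tcp_pos: [0.4382, 0.0322, 0.0616]
eef_rot: [2.549, 1.837, 0.0]
force: [-3.5, -0.8, 5.7]
finger_gap: 0.274
```

>>> {"method": "jog_arm", "body": {
  "rows": [
    [[0, 0, 0], 0],
    [[0, 0, 0], 0],
    [[0, 0, 0], 0],
    [[0, 0, 0], 0],
    [[0, 0, 0], 0],
    [[0, 0, 0], 0],
    [[0, 0, 0], 0],
    [[0, 0, 0], 0]
  ],
  "gripper": -0.3
}}

```text
time: 22.45
tcp_pos: [0.4381, 0.0322, 0.0611]
eef_rot: [2.549, 1.837, 0.0]
force: [-0.5, -0.8, 0.7]
finger_gap: 0.655
```

>>> {"method": "jog_arm", "body": {
  "rows": [
    [[0, 0, -10], 0],
    [[0, 0, -30], 0],
    [[0, 0, -60], 0],
    [[0, 0, -100], 0],
    [[0, 0, -140], 0],
    [[0, 0, -180], 0],
    [[80, -60, -180], 0],
    [[80, -60, -180], 0],
    [[80, -60, -180], 0],
    [[80, -60, -180], 0]
  ]
}}

```text
time: 23.7
tcp_pos: [0.4067, 0.1268, 0.2415]
eef_rot: [2.548, 1.837, 0.0]
force: [-0.4, -0.6, 0.1]
finger_gap: 0.653
```

```bash
python3 - <<'E'
from h import *
s=r.observe();print(s["tcp_pos"],s["force"],s["time"],s["finger_gap"])
p,d,_=snap("top");K,T=cam("top");P=cloud(d,K,T);P0=np.load("top.npz")["P"]
p2,d2,_=snap("scene");K2,T2=cam("scene");Q=cloud(d2,K2,T2);Q0=np.load("scene.npz")["P"]
for n,X in(("top0",P0),("top",P),("sc0",Q0),("sc",Q)):
    for a,b in((.046,.066),(.11,.13)):
        q=X[(np.hypot(X[...,0]-.437,X[...,1]-.033)<.06)&(X[...,2]>a)&(X[...,2]<b)]
        if len(q)>9: print(n,len(q),cv2.minAreaRect((q[:,:2]*1000).astype(np.float32)),np.median(q[:,2]).round(4))
    for nm,x,y in(("jar",.755,.13),("mug",.43,-.284),("r2",.709,-.086),("r3",.455,-.15)):
        q=X[(np.hypot(X[...,0]-x,X[...,1]-y)<.07)&(X[...,2]>.03)&(X[...,2]<.13)]; print(nm,len(q),np.median(q,0).round(4))
save("s5",cv2.resize(p2[100:340,180:400],(550,600),interpolation=cv2.INTER_CUBIC))
E
```

```text
[0.40665098 0.12679971 0.24147112] [-0.3799721  -0.62702102  0.13571018] 23.7 0.6526999807438426
top0 756 ((436.94293212890625, 32.94932556152344), (64.074462890625, 74.23097229003906), 71.38429260253906) 0.0569
top0 180 ((437.3615417480469, 32.85211181640625), (27.025259017944336, 27.427927017211914), 72.40010833740234) 0.1167
jar 1062 [0.7539 0.1452 0.0834]
mug 1650 [ 0.4193 -0.2976  0.0476]
r2 438 [ 0.7091 -0.0844  0.0382]
r3 472 [ 0.4554 -0.1482  0.0376]
top 756 ((436.92181396484375, 32.38804244995117), (65.00238037109375, 73.49449920654297), 71.83606719970703) 0.0567
top 179 ((436.890625, 31.709083557128906), (27.21091651916504, 27.390256881713867), 70.62081146240234) 0.117
jar 1064 [0.7541 0.1456 0.0832]
mug 1654 [ 0.4193 -0.2977  0.0481]
r2 437 [ 0.7094 -0.0844  0.0379]
r3 475 [ 0.4555 -0.1482  0.0377]
sc0 558 ((440.28271484375, 32.31001663208008), (67.63581085205078, 73.6728286743164), 71.24317169189453) 0.0573
sc0 124 ((440.1504821777344, 33.221988677978516), (30.347213745117188, 27.540882110595703), 73.587158203125) 0.1175
jar 695 [0.754  0.1337 0.0798]
mug 1938 [ 0.4322 -0.2799  0.0669]
r2 346 [ 0.711 -0.089  0.04 ]
r3 433 [ 0.4545 -0.1548  0.0391]
sc 551 ((439.753173828125, 30.860971450805664), (67.62104034423828, 74.1051025390625), 71.71883392333984) 0.0572
sc 123 ((439.7828063964844, 31.132652282714844), (29.445703506469727, 26.930681228637695), 71.97759246826172) 0.117
jar 699 [0.7545 0.1338 0.0806]
mug 1931 [ 0.4321 -0.2797  0.0673]
r2 347 [ 0.7115 -0.0889  0.0391]
r3 434 [ 0.4546 -0.155   0.0387]
```

View pics/s5.png

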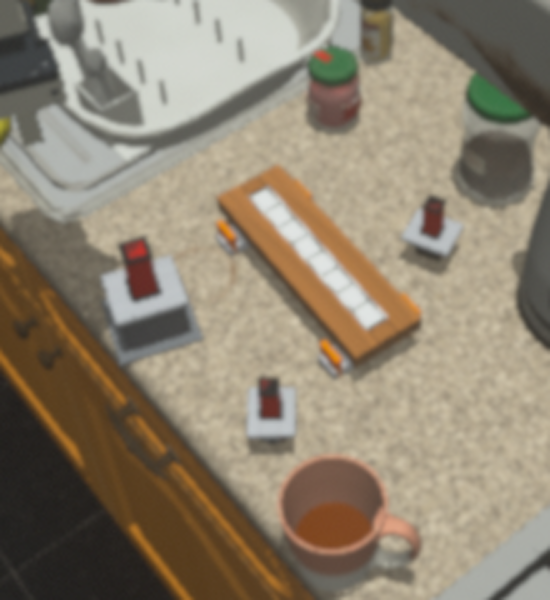

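The roller is back upright in its stand at (145,295), the strip is flush, and nothing else has moved. Handing in.

```bash
python3 -c "
from rig import r
print(r.job_done())"
```

```text
the job is handed in; nothing more can be done
None
```

I took the large roller out of its stand and rolled it once along the whole strip, from the +y end to the −y end. I then put it back upright in its stand and let go, and handed the job in at about 24 s.

**Pressure:** readings taken along the roll, with the roller's own weight taken off, were about 13–17 N. Force is only reported at the end of each move, so peaks between readings were not seen.

**Start of the roll:** the wheel first met the corner of the end section rather than bare wood. It took up to about 6 N of sideways force there, and this dropped away once it started rolling.

**Strip:** before rolling, the sections stood about 4–5 mm above the wood. Afterwards all eight read level with it to about 1 mm in both the top and scene cameras, which is about the noise of the depth reading.

**Roller:** its plate and handle heights match the parked values to about 0.5 mm. It sits about 1 mm (2 mm in one camera) from its original spot sideways, inside the stand's play.

**Surroundings:** the jam jar, mug and two smaller rollers read unchanged to under 1 mm, and the arm was clear of everything.

No check failed. The cameras disagree with each other by 1–3 mm on absolute position, so I compared before and after within each camera.

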